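# Run the loupe carriage up to its stop

## Robot

A 7-joint arm with a two-finger parallel gripper is mounted at the origin on the work surface. World frame = base frame: x ahead of the robot, y to its left, z up, the work surface at z = 0. Lengths are in m, angles in degrees, forces in N, time in s.
With the tool pointing down it reaches from about 0.425 to 0.875 m from the base axis. Payload 4.7 kg.
Tool frame: the origin (TCP) lies midway between the tips of the shut fingers; the grasp point (between the pads) lies 19 mm behind it (env.grip_depth is the distance from the TCP to the grasp point, in m); z points along the fingers, y is the line along which they close (so a half turn about z gives the same grasp; the last joint's range is limited). The gripper opens to 87 mm and grips with 3 to 60 N. Pads are 19 mm wide; open, the fingers measure 117 mm over their backs; the gripper's body (75 mm by 190 mm) begins 51 mm behind the grasp point.
Start: joints at [-75.739, 18.392, -4.016, 83.108, 1.295, 78.541, -3.26], TCP at [0.151, 0.632, 0.223] pointing down, gripper open.
Joint ranges: [-163.93, 163.93], [-17.29, 119.83], [-79.2, 71.16], [3.27, 140.29], [-89.18, 269.18], [5.43, 117.66], [-154.24, 154.24]. Speed limits (degrees/s): [147.25, 147.25, 180, 180, 180, 180, 180].

## Interface

Orientations are given as [roll, pitch, yaw] about the fixed x, y, z axes, in that order (R = Rz(yaw) Ry(pitch) Rx(roll)).
In Python, from cell import get_obs, optics, env, nets gives the robot as it stands.
- The arm moves only by the shell command python3 -m creep 'ROWS' [FORCE]. ROWS is JSON, a list of rows, each an object of numbers: "wx", "wy", "wz": the turn, a rotation vector about the tool's x, y, z in degrees; "tx", "ty", "tz": the shift along the tool's x, y, z in mm; "gripper": the opening, from -1 (shut) to 1 (fully open). A call has 1 to 5 rows; each row is the pose to reach, as a shift and turn from the pose commanded when the call began, along the tool's axes at that moment; what a row does not reach only later rows make up. A row lasts 1/12 s, in which the tool goes at most 41.7 mm and 7.16 degrees, less where a joint would pass 70% of its speed; a pose out of reach is approached as far as the arm can. A call with a gripper value outside its range is refused whole. The fingers move at their own pace and stop on an object; FORCE is the grip in N (left out, the last holds). Time passes only in rows, so rows that repeat a pose let the fingers close. It gives the time, the measured TCP pose, the force, the opening and the grip force at its end, in the units of the state.
- get_obs(): the state, without advancing time (a new reading comes with each control period).
- optics.read_camera(name): name is "scene" or "side" or "wrist"; returns (picture, depth): 480x640x3 uint8, red, green, blue; 480x640 float32, m along the optical axis (not along the pixel's ray), 0 where there is no reading.
- optics.camera_info(name): a dict with "fovy" (degrees; the focal length in pixels is half the picture's height over the tangent of half this angle, whatever the lens; pixels are square), "cx", "cy" (the principal point, pixels), "R" (3x3) and "t" (3): a world point X has camera coordinates R X + t; the wrist camera has in their place "tool_from_camera" (4x4, takes a point from camera to tool coordinates, whose origin is the TCP and whose axes are the flange's). Camera axes: x right, y down, z forward; pixel columns grow to the right and rows downward; lengths in m; the calibration is good to about 2 mm. The wrist camera is an equidistant fisheye: a pixel r from the principal point sees the ray r / f radians off the axis. A picture is of the moment at which its call begins: read the wrist's pose just before it. camera_info takes no time and is no camera call.
- env.sign_off(): hands the job in; it is judged then, once.
Trained networks look in the newest picture that a camera, given by its name, has taken for a name from the list of things; names that differ only in an ending like _2 or _b are one class to them, and where a whole thing is asked for, a point or a joint stands for the part that bears it (a point fixed in the world has none). Each returns a list of dicts, best first, with "confidence" (0 to 1); they miss things now and then, are a little off and sometimes report something else, mostly with a low value. They report only what shows in the picture. A call takes as long as a camera call.
- nets.look_for(query, camera): "point" ([x, y, z] in m, in world coordinates, good to about 4 mm: the middle of the surface that is visible of it).
- nets.place_of(query, camera): "point" ([x, y, z] in m, in world coordinates, good to about 4 mm: a listed point, or the origin of a listed thing).
The state is a dict: "time_s": time; "qpos": joint angles; "joint_velocities": joint speeds; "effort": joint torques, N m; "tool_pos": TCP position; "tool_rot": TCP orientation; "force": force on the tool from outside, world axes, zero at the start; "wrist_torque": the same for the moment, N m; "grip_width": finger opening in m; "grasp_force": force on a finger pad.
Only numpy, scipy, OpenCV 4.12 (cv2) and the standard library are available. Lean on these libraries where they do the work, as an engineer would, in place of code of your own. Each camera call takes 0.05 s, during which the arm holds its last target. There are 200 camera calls.

## Task

On the specimen viewer, press down the rubber pad in the middle of the loupe carriage to free its friction hold and, keeping the pad down, push the carriage along its rail until it rests right up against the thumbscrewed stop block. Then let the pad spring up so that the carriage is clamped there. Never force the carriage along with the pad up, do not shift the stop, and pick up nothing: the cups, jar, dropper, dish and ruler stay where they are.

Things in the scene. Friction and masses are not known exactly. Their poses are not given: they have to be found in the camera images.
- viewer: The specimen viewer, fixed: a white plate 230 x 460 mm, 12 mm thick, an aluminium rail along its near side and a light panel (top 22 mm above the table) along its far side. Origin: on the table under the rail's centre line, mid-rail. y runs along the rail, x across it towards the panel, z up. The plate spans x -65 to 165 mm, y +-230 mm; black end blocks (38 mm high) close the rail.
- pad_top (a point): Centre of the top of the ribbed rubber pad in the carriage's middle, 53 mm above the table when up. The pad is 56 mm across the rail and 52 mm along it. Before and behind it stand raised aluminium shoulders, 20 mm along the rail, 70 mm across, 56 mm apart, 9 mm higher than the pad (62 mm above the table): a fingertip in this saddle can push the carriage. Axes as viewer.
- loupe (a point): Centre of the loupe carried by the carriage: 72 mm across, 89 to 99 mm above the table, level with the pad along the rail and 105 mm across from the rail's centre line (+x of the viewer). Its black post, 20 mm square, top 97 mm above the table, stands 44 mm across from the centre line and 38 mm behind the pad's centre (-y). Axes as viewer.
- carriage_front (a point): Middle of the carriage's leading end face (the end towards the stop), on the rail's centre line, 45 mm above the table and 48 mm along +y of the viewer from the pad's centre. Axes as viewer. It moves with the carriage.
- stop_face (a point): Middle of the face of the stop block that looks at the carriage (towards -y of the viewer), on the rail's centre line, 45 mm above the table. The stop is a grey plastic block astride the rail, 70 mm across, 24 mm along the rail, top 61 mm above the table, with a white mark line and a steel thumbscrew (20 mm across) on top to 76 mm; it is clamped and yields only above some 150 N. Axes as viewer.
- carriage (a joint): Position of the carriage's middle along the rail, m: 0 at mid-rail, growing along the viewer's +y, towards the stop; starts between -0.13 and -0.07. The carriage touches the stop when this equals the value of joint stop minus 0.060.
- stop (a joint): Position of the stop block's middle along the rail, m: 0 at mid-rail, along the viewer's +y; between 0.07 and 0.17, to be left as it is.
- pad (a joint): How far the pad is pressed down, m: 0 up (clamped), 0.006 fully down. It is sprung: it gives under 1 mm up to about 8 N and is fully down at about 11 N. A press of 2 mm or more frees the carriage, which then slides with about 2 N; letting go clamps it at once where it is. Clamped, it resists more than 20 N.
- cup0: Loose specimen cup, open top, 46 mm across the rim, 32 mm high, on the light panel under the loupe's path; origin at the centre of its underside. To be left alone.
- cup1: Loose specimen cup, open top, 46 mm across the rim, 32 mm high, on the light panel under the loupe's path; origin at the centre of its underside. To be left alone.
- cup2: Loose specimen cup, open top, 46 mm across the rim, 32 mm high, on the light panel under the loupe's path; origin at the centre of its underside. To be left alone.
- cup3: Loose specimen cup, open top, 46 mm across the rim, 32 mm high, on the light panel under the loupe's path; origin at the centre of its underside. To be left alone.
- pipette: Loose plastic dropper lying on the table on the near side of the viewer, 140 mm long along its x axis, 16 mm thick at the bulb; its origin is on the table where bulb and stem meet, the bulb 50 mm towards its -x, the stem 90 mm towards its +x. To be left alone.
- jar: Loose lidded jar, 52 mm across, 70 mm high, on the near side of the viewer; origin at the centre of its underside. To be left alone.
- dish: Loose closed dish, 88 mm across, 16 mm high, on the table to the left; origin at the centre of its underside. To be left alone.
- ruler: Loose ruler, 30 x 200 x 5 mm (x, y, z), on the table to the right; origin at the centre of its underside. To be left alone.

How it is judged:
By the outcome, as a careful person would: the job done as asked, in the order asked, and still so for the second after the job is handed in, with the robot touching nothing.
It also fails if it takes over 38 s, if anything falls off the work surface, if the arm or the gripper's body presses on something with over 40 N, if the wrist force passes 120 N, or if a joint passes its speed limit or range.

## Working session

There is one attempt and no reset: what is moved stays moved. The work goes in short steps, Python scripts to look and compute and a shell command to move; the robot and the scene stay as the last step left them, time stands still between calls to the robot, and variables do not carry over. Pictures are saved under pics/ and viewed, at most 10 in all, crops included, and the job is handed in when it is done.

```bash
mkdir -p pics; cat > h.py <<'E'
import numpy as np,cv2
from cell import get_obs,optics,env,nets
from scipy.spatial.transform import Rotation as Ro
def snap(c,n):
    p,d=optics.read_camera(c); cv2.imwrite(f'pics/{n}.png',p[:,:,::-1]); return p,d
def world(c,d,u,v):
    i=optics.camera_info(c); f=240/np.tan(np.radians(i['fovy']/2)); z=d[v,u]
    return np.array(i['R']).T@(np.array([(u-i['cx'])*z/f,(v-i['cy'])*z/f,z])-np.array(i['t']))
E
python3 - <<'E'
from h import *
np.set_printoptions(precision=4,suppress=True)
for c in ['scene','side']:
    p,d=snap(c,c+'0'); np.save(c+'0.npy',d)
    for q in ['viewer','pad_top','loupe','carriage_front','stop_face','jar']:
        for r in nets.place_of(q,c)[:2]: print(c,q,np.round(r['point'],4),round(r['confidence'],2))
o=get_obs();print(o['time_s'],o['tool_pos'],o['tool_rot'],o['force'],o['grip_width'])
E
```

```text
scene viewer [ 0.4848 -0.0558  0.0008] 0.83
scene pad_top [ 0.4737 -0.1593  0.0505] 0.82
scene pad_top [0.5001 0.4344 0.0015] 0.6
scene loupe [ 0.5796 -0.1746  0.0932] 0.69
scene loupe [ 0.4983  0.4295 -0.0022] 0.43
scene carriage_front [ 0.4772 -0.1163  0.0463] 0.81
scene stop_face [0.4987 0.0697 0.0475] 0.64
scene jar [ 0.3536 -0.1971  0.0012] 0.61
scene jar [ 0.4749 -0.1113  0.0472] 0.4
side viewer [ 0.4857 -0.059   0.0018] 0.67
side pad_top [ 0.4742 -0.1606  0.0537] 0.52
side pad_top [ 0.6062 -0.0119  0.0174] 0.52
side loupe [ 0.5776 -0.172   0.0925] 0.9
side loupe [0.3889 0.0157 0.0035] 0.72
side carriage_front [ 0.4799 -0.1155  0.0474] 0.61
side stop_face [0.5005 0.069  0.0486] 0.6
side jar [ 0.3533 -0.195   0.0024] 0.9
side jar [ 0.5775 -0.447  -0.0038] 0.33
0.7 [0.1512 0.6322 0.2226] [179.9912   0.0011 166.5461] [0.0076 0.2395 0.731 ] 0.08707306415554257
```

View pics/scene0.png

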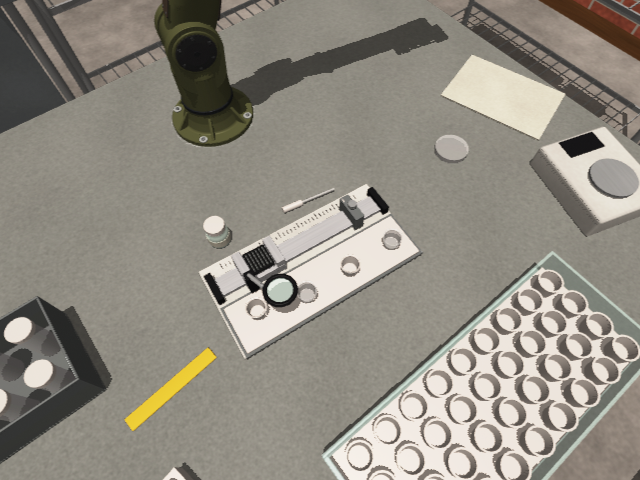

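View pics/side0.png

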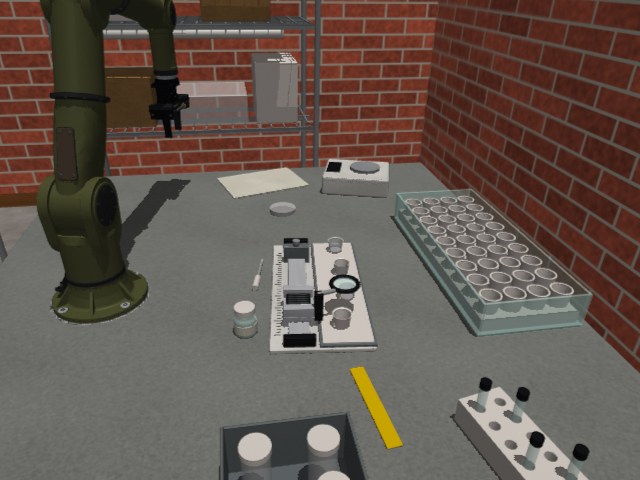

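The scene view shows the carriage pad at (260,258), the loupe at (281,290) and the stop at (350,210). The side view agrees. The networks' points match the stated geometry: the rail is yawed about -6.4°, the pad is near (0.474,-0.160), and the stop face is near (0.4995,0.069). I'll close the gripper and start the approach.

```bash
python3 -m creep '[{"tx":-34,"ty":-21,"wz":-1.5,"gripper":-1},{"tx":-68,"ty":-42,"wz":-3,"gripper":-1},{"tx":-102,"ty":-63,"wz":-4.5,"gripper":-1},{"tx":-136,"ty":-84,"wz":-6,"gripper":-1},{"tx":-170,"ty":-105,"wz":-7.1,"gripper":-1}]' 20
```

```text
validation failed for argument at $[0]...
```

```bash
python3 -m creep '[{"wx":0,"wy":0,"wz":-1.5,"tx":-34,"ty":-21,"tz":0,"gripper":-1},{"wx":0,"wy":0,"wz":-3,"tx":-68,"ty":-42,"tz":0,"gripper":-1},{"wx":0,"wy":0,"wz":-4.5,"tx":-102,"ty":-63,"tz":0,"gripper":-1},{"wx":0,"wy":0,"wz":-6,"tx":-136,"ty":-84,"tz":0,"gripper":-1},{"wx":0,"wy":0,"wz":-7.1,"tx":-170,"ty":-105,"tz":0,"gripper":-1}]' 20
```

```text
time_s: 1.12
tool_pos: [0.2933, 0.489, 0.2228]
tool_rot: [180.0, 0.0, 173.7]
force: [0.9, 0.7, -0.4]
grip_width: 0.0616
grasp_force: 0.0
```

```bash
python3 -m creep '[{"wx":0,"wy":0,"wz":0,"tx":-32,"ty":-25,"tz":0,"gripper":-1},{"wx":0,"wy":0,"wz":0,"tx":-64,"ty":-50,"tz":0,"gripper":-1},{"wx":0,"wy":0,"wz":0,"tx":-96,"ty":-75,"tz":0,"gripper":-1},{"wx":0,"wy":0,"wz":0,"tx":-128,"ty":-100,"tz":0,"gripper":-1},{"wx":0,"wy":0,"wz":0,"tx":-160,"ty":-125,"tz":0,"gripper":-1}]'
```

```text
time_s: 1.53
tool_pos: [0.4385, 0.3471, 0.223]
tool_rot: [179.9, 0.0, 173.7]
force: [0.1, -0.4, 0.2]
grip_width: 0.0285
grasp_force: 0.0
```

```bash
python3 -m creep '[{"wx":0,"wy":0,"wz":0,"tx":-14,"ty":-38,"tz":0,"gripper":-1},{"wx":0,"wy":0,"wz":0,"tx":-28,"ty":-76,"tz":0,"gripper":-1},{"wx":0,"wy":0,"wz":0,"tx":-42,"ty":-114,"tz":0,"gripper":-1},{"wx":0,"wy":0,"wz":0,"tx":-56,"ty":-152,"tz":0,"gripper":-1},{"wx":0,"wy":0,"wz":0,"tx":-70,"ty":-190,"tz":0,"gripper":-1}]'
```

```text
time_s: 1.95
tool_pos: [0.4861, 0.1501, 0.2229]
tool_rot: [180.0, 0.0, 173.7]
force: [0.2, 0.7, 0.9]
grip_width: 0.0018
grasp_force: 0.0
```

```bash
python3 -m creep '[{"wx":0,"wy":0,"wz":0,"tx":-4,"ty":-38,"tz":0,"gripper":-1},{"wx":0,"wy":0,"wz":0,"tx":-7,"ty":-76,"tz":0,"gripper":-1},{"wx":0,"wy":0,"wz":0,"tx":-10,"ty":-114,"tz":0,"gripper":-1},{"wx":0,"wy":0,"wz":0,"tx":-13,"ty":-152,"tz":0,"gripper":-1},{"wx":0,"wy":0,"wz":0,"tx":-16,"ty":-190,"tz":0,"gripper":-1}]'
```

```text
time_s: 2.37
tool_pos: [0.4804, -0.0404, 0.2229]
tool_rot: [180.0, 0.1, 173.7]
force: [1.4, 0.3, 0.2]
grip_width: 0.0006
grasp_force: 0.0
```

```bash
python3 -m creep '[{"wx":0,"wy":0,"wz":0,"tx":-2,"ty":-35,"tz":10,"gripper":-1},{"wx":0,"wy":0,"wz":0,"tx":-4,"ty":-70,"tz":25,"gripper":-1},{"wx":0,"wy":0,"wz":0,"tx":-6,"ty":-100,"tz":45,"gripper":-1},{"wx":0,"wy":0,"wz":0,"tx":-6,"ty":-117,"tz":70,"gripper":-1},{"wx":0,"wy":0,"wz":0,"tx":-6,"ty":-117,"tz":90,"gripper":-1}]'; python3 - <<'E'
from h import *
np.set_printoptions(precision=4,suppress=True)
o=get_obs();print(o['time_s'],o['tool_pos'],o['tool_rot'],o['force'],o['grip_width'])
p,d=snap('wrist','w1')
for c in ['wrist','side','scene']:
    if c!='wrist': snap(c,c+'1')
    for q in ['pad_top','stop_face','carriage_front']:
        for r in nets.place_of(q,c)[:1]: print(c,q,np.round(r['point'],4),round(r['confidence'],2))
E
```

```text
time_s: 2.78
tool_pos: [0.4726, -0.1607, 0.1319]
tool_rot: [-179.9, 0.1, 173.2]
force: [-0.5, 0.6, 0.0]
grip_width: 0.0007
grasp_force: 0.0
2.7833 [ 0.4726 -0.1607  0.1319] [-179.9046    0.0637  173.2409] [-0.5076  0.5905  0.04  ] 0.0006857733383120285
wrist pad_top [ 0.474  -0.1577  0.0517] 0.6
wrist stop_face [0.4987 0.0672 0.0422] 0.86
wrist carriage_front [ 0.4748 -0.1155  0.0418] 0.71
side pad_top [ 0.5785 -0.4456 -0.0013] 0.44
side carriage_front [ 0.4791 -0.114   0.0451] 0.72
scene pad_top [ 0.4741 -0.1583  0.0518] 0.58
scene stop_face [0.5006 0.068  0.0475] 0.57
scene carriage_front [ 0.4728 -0.1141  0.0452] 0.86
```

View pics/w1.png

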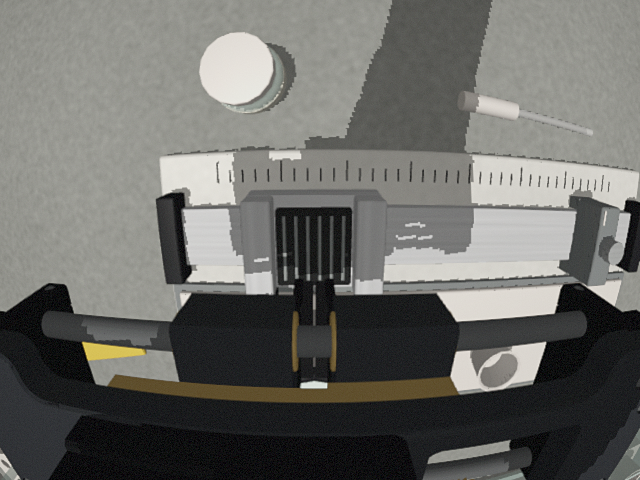

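The wrist view shows the shut fingers at column 314, over the pad's centre at (313,245). The rail runs horizontally in the picture, and the stop is at (600,240). I'll go down to just above the pad.

```bash
python3 -m creep '[{"wx":0,"wy":0,"wz":0,"tx":-1,"ty":1,"tz":20,"gripper":-1},{"wx":0,"wy":0,"wz":0,"tx":-1,"ty":2,"tz":40,"gripper":-1},{"wx":0,"wy":0,"wz":0,"tx":-1,"ty":2,"tz":58,"gripper":-1},{"wx":0,"wy":0,"wz":0,"tx":-1,"ty":2,"tz":70,"gripper":-1},{"wx":0,"wy":0,"wz":0,"tx":-1,"ty":2,"tz":74,"gripper":-1}]'
```

```text
time_s: 3.8
tool_pos: [0.4738, -0.1533, 0.0569]
tool_rot: [-180.0, -0.2, 173.7]
force: [-0.3, -0.3, 0.1]
grip_width: 0.0004
grasp_force: 0.0
```

```bash
python3 -m creep '[{"wx":0,"wy":0,"wz":0,"tx":0,"ty":0,"tz":0,"gripper":-1},{"wx":0,"wy":0,"wz":0,"tx":0,"ty":0,"tz":1,"gripper":-1},{"wx":0,"wy":0,"wz":0,"tx":0,"ty":0,"tz":2,"gripper":-1},{"wx":0,"wy":0,"wz":0,"tx":0,"ty":0,"tz":3,"gripper":-1},{"wx":0,"wy":0,"wz":0,"tx":0,"ty":0,"tz":4,"gripper":-1}]'
```

```text
time_s: 4.22
tool_pos: [0.4756, -0.1537, 0.0552]
tool_rot: [180.0, 0.1, 173.6]
force: [-0.1, 0.8, -0.6]
grip_width: 0.0004
grasp_force: 0.0
```

```bash
python3 -m creep '[{"wx":0,"wy":0,"wz":0,"tx":0,"ty":0,"tz":1,"gripper":-1},{"wx":0,"wy":0,"wz":0,"tx":0,"ty":0,"tz":2,"gripper":-1},{"wx":0,"wy":0,"wz":0,"tx":0,"ty":0,"tz":3,"gripper":-1},{"wx":0,"wy":0,"wz":0,"tx":0,"ty":0,"tz":3,"gripper":-1}]'
```

```text
time_s: 4.55
tool_pos: [0.4754, -0.1537, 0.0523]
tool_rot: [180.0, 0.0, 173.6]
force: [-2.0, -0.1, 7.4]
grip_width: 0.0008
grasp_force: 3.9
```

```bash
python3 -m creep '[{"wx":0,"wy":0,"wz":0,"tx":0,"ty":0,"tz":1.5,"gripper":-1},{"wx":0,"wy":0,"wz":0,"tx":0,"ty":0,"tz":3,"gripper":-1},{"wx":0,"wy":0,"wz":0,"tx":0,"ty":0,"tz":4.5,"gripper":-1},{"wx":0,"wy":0,"wz":0,"tx":0,"ty":0,"tz":5.5,"gripper":-1},{"wx":0,"wy":0,"wz":0,"tx":0,"ty":0,"tz":5.5,"gripper":-1}]'
```

```text
time_s: 4.97
tool_pos: [0.4754, -0.1537, 0.0474]
tool_rot: [179.9, 0.0, 173.6]
force: [-3.4, 1.0, 11.0]
grip_width: 0.0004
grasp_force: 5.5
```

```bash
python3 -m creep '[{"wx":0,"wy":0,"wz":0,"tx":0,"ty":3,"tz":0.3,"gripper":-1},{"wx":0,"wy":0,"wz":0,"tx":0,"ty":7,"tz":0.3,"gripper":-1},{"wx":0,"wy":0,"wz":0,"tx":0,"ty":12,"tz":0.3,"gripper":-1},{"wx":0,"wy":0,"wz":0,"tx":0,"ty":18,"tz":0.3,"gripper":-1},{"wx":0,"wy":0,"wz":0,"tx":0,"ty":24,"tz":0.3,"gripper":-1}]'
```

```text
time_s: 5.38
tool_pos: [0.478, -0.1309, 0.0473]
tool_rot: [-180.0, 0.0, 173.6]
force: [-4.3, -0.5, 12.3]
grip_width: 0.0004
grasp_force: 6.4
```

```bash
python3 - <<'E'
from h import *
o=get_obs();print(o['tool_pos'],o['force'])
p,d=snap('wrist','w2')
for q in ['pad_top','stop_face','carriage_front']:
    for r in nets.place_of(q,'wrist')[:1]: print(q,np.round(r['point'],4),round(r['confidence'],2))
E
```

```text
[ 0.47798943 -0.13090225  0.04730697] [-4.29322655 -0.50664294 12.33990178]
pad_top [ 0.4723 -0.1355  0.0473] 0.69
stop_face [0.4982 0.0684 0.0468] 0.79
carriage_front [ 0.4771 -0.0915  0.043 ] 0.92
```

View pics/w2.png

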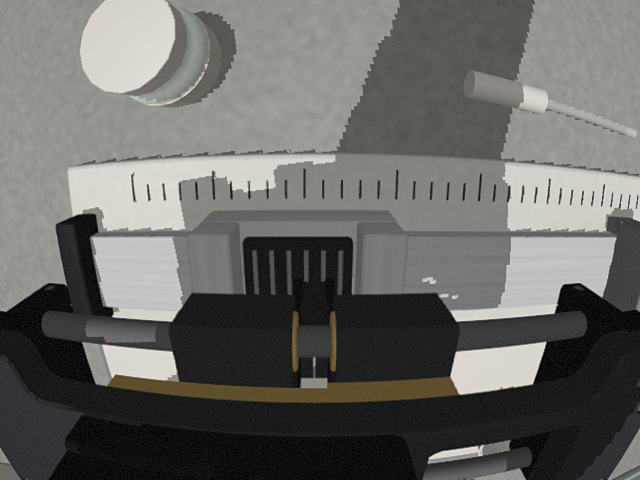

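The pad moved with the tip, from y=-0.159 to -0.1355, so the carriage is free. The pad is at (298,265) in the wrist view. The gap to the stop is about 160 mm. I'll cover 135 mm quickly, then creep.

```bash
python3 -m creep '[{"wx":0,"wy":0,"wz":0,"tx":0,"ty":7,"tz":0.3,"gripper":-1},{"wx":0,"wy":0,"wz":0,"tx":0,"ty":16,"tz":0.3,"gripper":-1},{"wx":0,"wy":0,"wz":0,"tx":0,"ty":26,"tz":0.3,"gripper":-1},{"wx":0,"wy":0,"wz":0,"tx":0,"ty":36,"tz":0.3,"gripper":-1},{"wx":0,"wy":0,"wz":0,"tx":0,"ty":46,"tz":0.3,"gripper":-1}]'
```

```text
time_s: 6.0
tool_pos: [0.4832, -0.0848, 0.0473]
tool_rot: [-180.0, 0.0, 173.6]
force: [-4.9, -0.6, 15.8]
grip_width: 0.0008
grasp_force: 7.6
```

```bash
python3 -m creep '[{"wx":0,"wy":0,"wz":0,"tx":0,"ty":10,"tz":0,"gripper":-1},{"wx":0,"wy":0,"wz":0,"tx":0,"ty":20,"tz":0,"gripper":-1},{"wx":0,"wy":0,"wz":0,"tx":0,"ty":30,"tz":0,"gripper":-1},{"wx":0,"wy":0,"wz":0,"tx":0,"ty":40,"tz":0,"gripper":-1},{"wx":0,"wy":0,"wz":0,"tx":0,"ty":50,"tz":0,"gripper":-1}]'
```

```text
time_s: 6.42
tool_pos: [0.4888, -0.0347, 0.0473]
tool_rot: [180.0, 0.0, 173.6]
force: [-4.8, -1.0, 15.1]
grip_width: 0.0007
grasp_force: 7.5
```

```bash
python3 -m creep '[{"wx":0,"wy":0,"wz":0,"tx":0,"ty":10,"tz":0,"gripper":-1},{"wx":0,"wy":0,"wz":0,"tx":0,"ty":20,"tz":0,"gripper":-1},{"wx":0,"wy":0,"wz":0,"tx":0,"ty":27,"tz":0,"gripper":-1},{"wx":0,"wy":0,"wz":0,"tx":0,"ty":33,"tz":0,"gripper":-1},{"wx":0,"wy":0,"wz":0,"tx":0,"ty":37,"tz":0,"gripper":-1}]'; python3 - <<'E'
from h import *
for c in ['wrist','scene']:
    snap(c,c+'3')
    for q in ['pad_top','stop_face','carriage_front']:
        for r in nets.place_of(q,c)[:1]: print(q,np.round(r['point'],4),round(r['confidence'],2),'s',round(np.dot(r['point'],[.111,.994,0]),4))
o=get_obs();print(o['tool_pos'],o['force'],o['time_s'])
E
```

```text
time_s: 6.83
tool_pos: [0.493, 0.0029, 0.0473]
tool_rot: [179.9, 0.0, 173.7]
force: [-3.9, -1.8, 14.6]
grip_width: 0.0005
grasp_force: 7.4
pad_top [0.5009 0.0673 0.0456] 0.71 s 0.1225
stop_face [0.499  0.0688 0.0432] 0.82 s 0.1238
carriage_front [0.4941 0.0417 0.0436] 0.85 s 0.0963
pad_top [ 0.494  -0.0042  0.0457] 0.76 s 0.0507
stop_face [0.4992 0.0705 0.0483] 0.66 s 0.1255
carriage_front [0.4953 0.0416 0.0507] 0.81 s 0.0963
[0.49307084 0.00357474 0.04730356] [-5.05355123  2.13359934 14.4008908 ] 7.2333
```

```bash
python3 -m creep '[{"wx":0,"wy":0,"wz":0,"tx":0,"ty":4,"tz":0,"gripper":-1},{"wx":0,"wy":0,"wz":0,"tx":0,"ty":9,"tz":0,"gripper":-1},{"wx":0,"wy":0,"wz":0,"tx":0,"ty":14,"tz":0,"gripper":-1},{"wx":0,"wy":0,"wz":0,"tx":0,"ty":18,"tz":0,"gripper":-1},{"wx":0,"wy":0,"wz":0,"tx":0,"ty":20,"tz":0,"gripper":-1}]'
```

```text
time_s: 7.65
tool_pos: [0.4952, 0.0227, 0.0473]
tool_rot: [179.9, 0.0, 173.7]
force: [-4.9, -1.1, 14.9]
grip_width: 0.0004
grasp_force: 7.3
```

```bash
python3 -m creep '[{"wx":0,"wy":0,"wz":0,"tx":0,"ty":1,"tz":0,"gripper":-1},{"wx":0,"wy":0,"wz":0,"tx":0,"ty":2,"tz":0,"gripper":-1},{"wx":0,"wy":0,"wz":0,"tx":0,"ty":3,"tz":0,"gripper":-1},{"wx":0,"wy":0,"wz":0,"tx":0,"ty":4,"tz":0,"gripper":-1}]'
```

```text
time_s: 7.98
tool_pos: [0.4956, 0.0261, 0.0473]
tool_rot: [180.0, 0.0, 173.6]
force: [-5.0, -0.9, 14.2]
grip_width: 0.0005
grasp_force: 7.3
```

```bash
python3 -m creep '[{"wx":0,"wy":0,"wz":0,"tx":0,"ty":1,"tz":0,"gripper":-1},{"wx":0,"wy":0,"wz":0,"tx":0,"ty":2,"tz":0,"gripper":-1},{"wx":0,"wy":0,"wz":0,"tx":0,"ty":3,"tz":0,"gripper":-1}]'
```

```text
time_s: 8.23
tool_pos: [0.4959, 0.0291, 0.0473]
tool_rot: [180.0, 0.0, 173.6]
force: [-5.0, -1.6, 14.9]
grip_width: 0.0006
grasp_force: 7.3
```

```bash
python3 -m creep '[{"wx":0,"wy":0,"wz":0,"tx":0,"ty":1,"tz":0,"gripper":-1},{"wx":0,"wy":0,"wz":0,"tx":0,"ty":2,"tz":0,"gripper":-1},{"wx":0,"wy":0,"wz":0,"tx":0,"ty":2,"tz":0,"gripper":-1}]'
```

```text
time_s: 8.48
tool_pos: [0.496, 0.0298, 0.0473]
tool_rot: [-179.9, 0.0, 173.6]
force: [-4.8, -4.2, 15.0]
grip_width: 0.0006
grasp_force: 7.7
```

```bash
python3 -m creep '[{"wx":0,"wy":0,"wz":0,"tx":0,"ty":1,"tz":0,"gripper":-1},{"wx":0,"wy":0,"wz":0,"tx":0,"ty":2,"tz":0,"gripper":-1},{"wx":0,"wy":0,"wz":0,"tx":0,"ty":2,"tz":0,"gripper":-1}]'; python3 - <<'E'
from h import *
for c in ['wrist','scene']:
    snap(c,c+'4')
    for q in ['pad_top','stop_face','carriage_front']:
        for r in nets.place_of(q,c)[:1]: print(q,np.round(r['point'],4),round(r['confidence'],2),'s',round(np.dot(r['point'],[.111,.994,0]),4))
o=get_obs();print(o['tool_pos'],o['force'],o['time_s'])
E
```

```text
time_s: 8.73
tool_pos: [0.496, 0.0299, 0.0473]
tool_rot: [-179.8, -0.0, 173.6]
force: [-6.2, -7.0, 15.6]
grip_width: 0.0003
grasp_force: 8.3
pad_top [0.4874 0.023  0.0462] 0.61 s 0.077
stop_face [0.499  0.0664 0.0437] 0.56 s 0.1214
carriage_front [0.4963 0.0703 0.041 ] 0.71 s 0.125
pad_top [0.4917 0.0243 0.0454] 0.61 s 0.0787
stop_face [0.5009 0.0711 0.0444] 0.53 s 0.1263
carriage_front [0.4982 0.0692 0.046 ] 0.62 s 0.1241
[0.49602594 0.02993357 0.04726904] [-5.57774668 -6.67108446 15.45287386] 9.1333
```

View pics/wrist4.png

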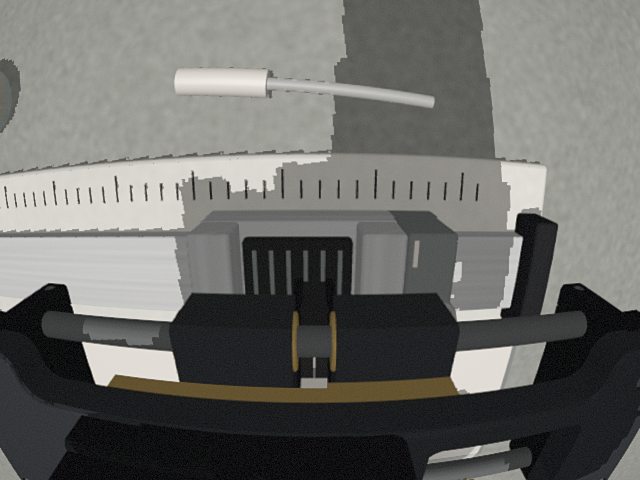

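The wrist view shows the carriage's front face flush with the stop at column ~405. The tip has stalled with about 7 N along the rail. I'll ease off most of that side load, then lift straight up.

```bash
python3 -m creep '[{"wx":0,"wy":0,"wz":0,"tx":0,"ty":-1.5,"tz":0,"gripper":-1},{"wx":0,"wy":0,"wz":0,"tx":0,"ty":-2.5,"tz":0,"gripper":-1},{"wx":0,"wy":0,"wz":0,"tx":0,"ty":-2.5,"tz":0,"gripper":-1}]'
```

```text
time_s: 9.38
tool_pos: [0.496, 0.0297, 0.0473]
tool_rot: [180.0, 0.0, 173.6]
force: [-6.6, -2.1, 14.4]
grip_width: 0.0004
grasp_force: 7.5
```

```bash
python3 -m creep '[{"wx":0,"wy":0,"wz":0,"tx":0,"ty":0,"tz":-3,"gripper":-1},{"wx":0,"wy":0,"wz":0,"tx":0,"ty":0,"tz":-7,"gripper":-1},{"wx":0,"wy":0,"wz":0,"tx":0,"ty":0,"tz":-15,"gripper":-1},{"wx":0,"wy":0,"wz":0,"tx":0,"ty":0,"tz":-35,"gripper":-1},{"wx":0,"wy":0,"wz":0,"tx":0,"ty":0,"tz":-65,"gripper":-1}]'; python3 -m creep '[{"wx":0,"wy":0,"wz":0,"tx":10,"ty":0,"tz":-30,"gripper":-1},{"wx":0,"wy":0,"wz":0,"tx":20,"ty":0,"tz":-60,"gripper":-1},{"wx":0,"wy":0,"wz":0,"tx":20,"ty":0,"tz":-90,"gripper":-1},{"wx":0,"wy":0,"wz":0,"tx":20,"ty":0,"tz":-90,"gripper":-1}]'; python3 - <<'E'
from h import *
for c in ['wrist','side']:
    p,d=snap(c,c+'5')
    for q in ['pad_top','stop_face','carriage_front']:
        for r in nets.place_of(q,c)[:1]: print(q,np.round(r['point'],4),round(r['confidence'],2),'s',round(np.dot(r['point'],[.111,.994,0]),4))
o=get_obs();print(o['tool_pos'],o['force'],o['time_s'])
E
```

```text
time_s: 9.8
tool_pos: [0.4933, 0.0305, 0.1091]
tool_rot: [-179.9, -0.3, 173.6]
force: [0.7, 0.6, 0.8]
grip_width: 0.0007
grasp_force: 0.0
time_s: 10.13
tool_pos: [0.4788, 0.0336, 0.2066]
tool_rot: [179.7, 0.5, 173.7]
force: [1.7, -0.1, 0.5]
grip_width: 0.0003
grasp_force: 0.0
pad_top [0.4912 0.0234 0.0553] 0.62 s 0.0778
stop_face [0.4981 0.0679 0.045 ] 0.83 s 0.1228
carriage_front [0.4943 0.0701 0.0415] 0.74 s 0.1245
pad_top [0.4951 0.023  0.0566] 0.51 s 0.0778
stop_face [0.5036 0.0698 0.0478] 0.6 s 0.1253
carriage_front [0.4993 0.0694 0.0438] 0.93 s 0.1244
[0.47499497 0.0327264  0.19924137] [-0.38566483 -0.21874626  0.38160738] 10.5333
```

View pics/wrist5.png

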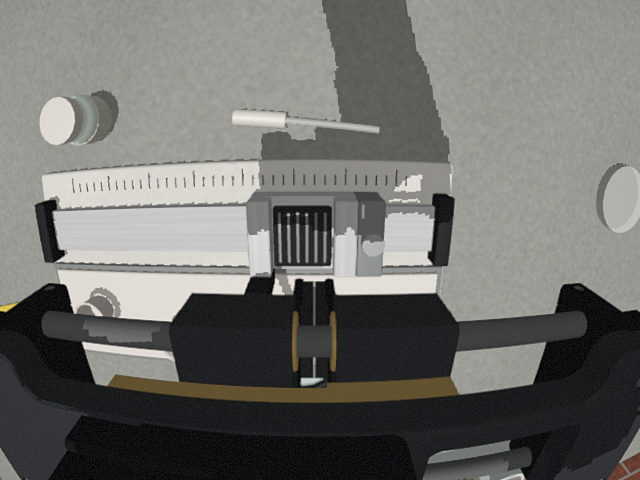

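View pics/side5.png

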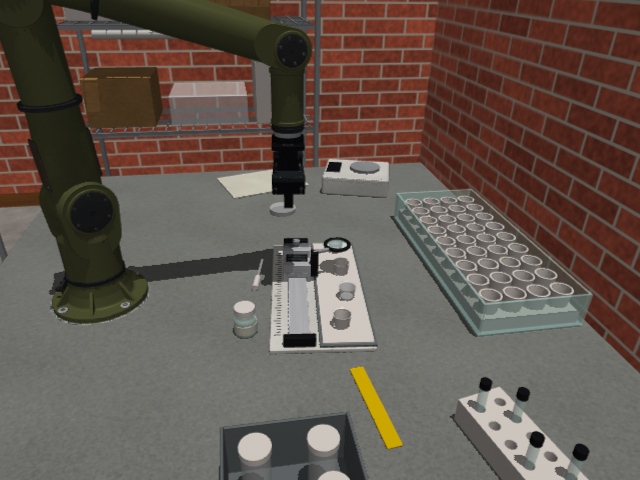

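The wrist view shows the pad up at (302,237) and the carriage flush with the stop at column ~358. The stop face is where it was (s≈0.124), and the side view shows the cups, jar, dropper and ruler undisturbed. The arm is clear, so I'm handing in.

```bash
python3 -c "
from h import *
print(env.sign_off())"
```

```text
the job is handed in; nothing more can be done
None
```

The job is handed in: with the pad held down, I pushed the carriage up against the stop block, then let the pad spring up to clamp it; the final pictures show the stop and the loose items I could see where they were, with the arm clear.

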